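Lock a power module into the keyhole test fixture

ROBOT

A 6-joint arm with a two-finger parallel gripper is mounted at the origin on a cart in front of the work surface, level with it; the furniture and walls round the work are solid. World frame = base frame: x ahead of the robot, y to its left, z up, the work surface at z = 0. Lengths are in m, angles in degrees, forces in N, time in s.
With the tool pointing down it reaches from about 0.375 to 0.75 m from the base axis. Payload 9 kg.
Tool frame: the origin (TCP) lies between the finger pads; the fingertips stand 8 mm ahead of it and the grasp point (between the pads) lies 11 mm behind it; z points along the fingers, y is the line along which they close (so a half turn about z gives the same grasp; the last joint's range is limited). The gripper opens to 85 mm and grips with 20 to 120 N. Pads are 22 mm wide; open, the fingers measure 114 mm over their backs; the gripper's body (76 mm by 85 mm) begins 54 mm behind the grasp point. The pads swing forward as they close: fully open they stand 13 mm farther back than shut.
Start: joints at [53.302, 5.964, 5.575, 89.605, 0, 77.527], TCP at [0.246, 0.547, 0.239] pointing down, gripper open.
Joint ranges: [-171.21, 171.21], [-48.23, 106.86], [-62.78, 66.21], [-105.2, 120.99], [-86.42, 89.51], [-180, 180]. Speed limits (degrees/s): [127.2, 127.2, 147.25, 180, 180, 180].

INTERFACE

Orientations are given as [roll, pitch, yaw] about the fixed x, y, z axes, in that order (R = Rz(yaw) Ry(pitch) Rx(roll)).
In Python, from station import bot, optics, job gives the robot as it stands.
- The arm moves only by the shell command python3 -m creep 'ROWS' [FORCE]. ROWS is text: rows parted by semicolons, each of 7 numbers parted by spaces: the shift along the tool's x, y, z in cm, then the turn, a rotation vector about the tool's x, y, z in rad, then the closure in counts, from 0 (fully open) to 255 (shut). In form: x y z wx wy wz grip; .... A call has 1 to 12 rows; each row is the pose to reach, as a shift and turn from the pose commanded when the call began, along the tool's axes at that moment; what a row does not reach only later rows make up. A row lasts 1/8 s, in which the tool goes at most 62.5 mm and 10.7 degrees, less where a joint would pass 70% of its speed; a pose out of reach is approached as far as the arm can. A call with a gripper value outside its range is refused whole. The fingers move at their own pace and stop on an object; FORCE is the grip in N (left out, the last holds). Time passes only in rows, so rows that repeat a pose let the fingers close. It gives the time, the measured TCP pose, the force, the opening and the grip force at its end, in the units of the state.
- bot.state(): the state, without advancing time (a new reading comes with each control period).
- optics.camera(name): name is "side" or "top"; returns a dict with "frame" (420x560x3 uint8, red, green, blue), "intrinsics" (3x3 intrinsics, pixels), "k1" (the pictures are not rectified: a ray, as slopes to the right and down, at radius r is drawn at 1 + k1 r^2 times it, then the intrinsics apply), "origin" and "rotation" of the camera in the world. Camera axes: x right, y up, looking along -z (the intrinsics and any distortion apply to the point x, -y, -z); pixel columns grow to the right and rows downward; lengths in m; the calibration is good to about 2 mm. A picture is of the moment at which its call begins. There is no depth.
- job.finish_job(): hands the job in; it is judged then, once.
The state is a dict: "clock": time; "joint_pos": joint angles; "joint_velocities": joint speeds; "joint_efforts": joint torques, N m; "position": TCP position; "orientation": TCP orientation; "contact_force": force on the tool from outside, world axes, zero at the start; "torque": the same for the moment, N m; "finger_gap": finger opening in m; "grasp_force": force on a finger pad.
Only numpy, scipy, OpenCV 4.12 (cv2) and the standard library are available. Lean on these libraries where they do the work, as an engineer would, in place of code of your own. Each camera call takes 0.05 s, during which the arm holds its last target. There are 200 camera calls.

TASK

Mount the power module on the blue test fixture so that it cannot come off: hold the sliding stop's red release button in and slide the stop back out of the way, set the module flat on the bed with its two keyholes over the screw heads, and slide it to the left until it is fully home on both screws. Then hold the button in again, slide the stop up against the module's turned-up end and let go, so that the button springs out and locks it there. Leave the tin, the marker and the pliers where they are.

Things in the scene. Friction and masses are not known exactly. Their poses are not given: they have to be found in the camera images.
- fixture: blue bench fixture fixed on the thin black mat; bed 110 mm (x) by 335 mm (y -165 to +170), its top 16 mm above the origin. Origin at its underside (2.6 mm above the desk) under the line of rail and screws. +x away from the robot, +y to the robot's left: the way the module slides home and the stop closes. Rail with the stop at the right (y < -35 mm), two screws at the left, else bare. Turned up to 0.2 rad
- screw_left (a point): foot (bed level) of the left screw, at fixture y = +126.5 mm: shank 6 mm diameter and 6.5 mm high, then a head of 14 mm diameter and 5 mm height (top 11.5 mm above the bed)
- screw_right (a point): foot of the right screw, alike, 118.5 mm from the other, at fixture y = +8 mm; fixed
- stop (a joint): position of the stop on the rail (m), -0.004 to 0.055: at 0 its nose touches the end of a module that is home; larger is farther back (fixture -y). Starts locked at 0.0005, 0.0065 or 0.0125, in the module's way; at 0.018 it would touch a module whose entry holes are centred on the screws. Locks every 6 mm (0.0005, 0.0065..) when the button springs out; with the button in it slides with about 1 N
- release (a joint): travel of the red button (m): 0 out (stop locked in the pin rack), 0.006 fully in. It is pushed towards fixture +x against a spring of 6 N at first, 9 N fully in; the stop is free from 0.003 on. Let go, it springs out and draws the stop up to 3 mm to the nearest lock place
- button_face (a point): middle of the red button's outer face (26 mm along y, 20 mm high), on the stop's robot side, 49 mm above the fixture's origin; the face looks to fixture -x and moves with the button
- finger_rest (a point): middle of the ribbed black finger rest (34 mm along y, 24 mm high) on the stop's other side, 49 mm above the fixture's origin, looking to fixture +x, straight opposite the button: 52 mm from its face, 46 mm with it in, so a gripper from above can pinch the two together. The stop's body is 55 mm long (y), 40 mm wide, its top 66 mm above the fixture's origin
- stop_nose (a point): middle of the rubber face of the stop's nose, which looks to fixture +y; 62.5 mm ahead of the middle of the button, 28.5 mm above the fixture's origin
- power_module: power supply, 0.3 to 0.5 kg: aluminium case and black terminal block on a steel plate 50 mm wide (x), 167 mm long (y -86 to +81), 4 mm thick. Origin at the plate's underside, z up; lies flat on the bare desk, turned up to 0.5 rad. Keyholes: entry holes 21 mm wide at y = +64.5 and -54 mm, each with a slot 10 mm wide running 18 mm to -y. Mounted, its axes are the fixture's, its origin at fixture y = +80 mm
- slot_end_left (a point): place, at the underside of the plate, where the screw's axis stands when the module is home, in the slot of its +y end (module y = +46.5 mm)
- slot_end_right (a point): the same in the slot of its -y end (module y = -72 mm)
- case_grip (a point): point inside the case to grip it at: case 44 mm wide (x), 56 mm long (module y -36 to +20 mm), top 46 mm above the plate's underside; this point is 32 mm above the underside and 8 mm to -y of the origin
- module_end (a point): middle of the outer face of the plate's turned-up end (50 mm wide, 18 mm high, looks to module -y, y = -86 mm), against which the stop's nose goes
- screw_tin: bystander: round tin with red-brown lid, 64 mm diameter, 24 mm high, right of and behind the fixture; origin under its middle
- marker: bystander: white felt marker with a blue cap, 136 mm long, 18 mm thick, lying to the right of the fixture
- needle_pliers: bystander: blue needle-nose pliers lying flat behind the fixture, 130 mm long, 12 mm high

How it is judged (in metres and radians):
On the way, in this order (a step that is already met when the one before it is completed fails the run):
1. the stop is slid back, clear of the module's place, with its button held in (value of joint stop above 0.02 m and value of joint release above 0.0025 m), for 0.1 s.
2. the module is down on the bed with both screw heads through its keyholes (horizontal distance between slot_end_left and screw_left below 0.023 m and horizontal distance between slot_end_right and screw_right below 0.023 m and z of power_module in the frame of fixture below 0.0195 m and angle between power_module's own z axis and vertical below 0.06 rad), for 0.2 s.
3. the module is slid home on both screws (horizontal distance between slot_end_left and screw_left below 0.0035 m and horizontal distance between slot_end_right and screw_right below 0.0035 m and z of power_module in the frame of fixture below 0.0195 m), for 0.2 s.
At the end, for the whole second after the job is handed in: the module lies flat on the bed (underside within 2.5 mm of it, tilt under 0.03 rad), both slot ends within 3.5 mm of their screws; the stop's nose is against its turned-up end (gap under 4.5 mm), the button has sprung out (under 1.2 mm), and all is at rest (horizontal distance between slot_end_left and screw_left below 0.0035 m and horizontal distance between slot_end_right and screw_right below 0.0035 m and z of power_module in the frame of fixture below 0.0185 m and angle between power_module's own z axis and vertical below 0.03 rad and y of stop_nose in the frame of power_module between -0.0905 and -0.084 m and value of joint release below 0.0012 m and linear speed of power_module below 0.01 m/s and velocity of joint stop between -0.005 and 0.005 m/s); the robot touches nothing.
It fails at once if the tin, marker or pliers is moved by more than 15 mm (distance of any of screw_tin, marker, needle_pliers from where it was at the start of the episode above 0.015 m).
It also fails if it takes over 56 s, if anything falls off the work surface, if the arm or the gripper's body presses on something with over 40 N, if the wrist force passes 120 N, or if a joint passes its speed limit or range.

## Working session

There is one attempt and no reset: what is moved stays moved. The work goes in short steps, Python scripts to look and compute and a shell command to move; the robot and the scene stay as the last step left them, time stands still between calls to the robot, and variables do not carry over. Pictures are saved under pics/ and viewed, at most 10 in all, crops included, and the job is handed in when it is done.

```bash
mkdir -p pics; ls; cat > h.py <<'E'
import numpy as np, cv2
from station import bot, optics, job
from scipy.spatial.transform import Rotation as R
def shot(n):
    c=optics.camera(n); np.savez(f'{n}.npz',**c); return c
def load(n): return dict(np.load(f'{n}.npz'))
def ray(c,uv):
    uv=np.atleast_2d(np.array(uv,float)); K=np.array(c['intrinsics'])
    d=cv2.undistortPoints(uv[:,None],K,np.array([float(c['k1']),0,0,0]))[:,0]
    v=np.c_[d[:,0],-d[:,1],-np.ones(len(d))]
    return np.array(c['origin']),v@np.array(c['rotation']).T
def onz(c,uv,z):
    o,v=ray(c,uv); return o+v*((z-o[2])/v[:,2])[:,None]
def proj(c,p):
    q=(np.atleast_2d(p)-np.array(c['origin']))@np.array(c['rotation'])
    K=np.array(c['intrinsics'])
    q=np.c_[q[:,0],-q[:,1],-q[:,2]]
    return cv2.projectPoints(q,np.zeros(3),np.zeros(3),K,np.array([float(c['k1']),0,0,0]))[0][:,0]
def save(c,name): cv2.imwrite(f'pics/{name}.png',c['frame'][:,:,::-1])
def totool(dw):
    "world vector (m) -> tool shift cm"
    s=bot.state(); r=R.from_euler('xyz',s['orientation'],degrees=True); return r.inv().apply(dw)*100
E
python3 - <<'E'
from h import *
for n in('top','side'):
    c=shot(n); save(c,n+'0'); print(n,c['origin'],c['rotation'],c['intrinsics'],c['k1'])
print(bot.state())
E
```

```text
pics
top [0.47727756 0.01764046 1.19781132] [  4.01696621   0.86616206 -89.9142935 ] [[420.6891048    0.         275.0939049 ]
 [  0.         420.6891048  206.32116304]
 [  0.           0.           1.        ]] 0.03596972953425741
side [ 0.6664546  -0.40448825  0.94067461] [27.83988289 -0.76312801 16.45437709] [[390.84914778   0.         284.00063553]
 [  0.         390.84914778 208.57466549]
 [  0.           0.           1.        ]] 0.02175631608521447
{'clock': 0.1, 'joint_pos': array([ 5.33033460e+01,  5.99466127e+00,  5.53227565e+00,  8.96039712e+01,
       -2.25854463e-03,  7.75264812e+01]), 'joint_velocities': array([ 0.06023744, -0.21608561,  0.08568765,  0.01738925, -0.00198581,
        0.02110306]), 'joint_efforts': array([ 6.98971402e-03, -5.58211291e+01,  5.04717457e+01,  1.31428041e-02,
       -2.60639208e-04, -1.26899050e-05]), 'position': array([0.24600742, 0.54694035, 0.23861286]), 'orientation': array([-1.79934722e+02, -1.21270657e-02,  1.55776859e+02]), 'contact_force': array([ 0.40127459,  0.19605672, -0.18667366]), 'torque': array([ 0.04529728,  0.04065353, -0.01804158]), 'grasp_force': 0.0, 'finger_gap': 0.08559525538375269}
```

Rotation is rpy; fix the helper, and view both.

```bash
sed -i "s/c=optics.camera(n); /c=dict(optics.camera(n)); c['rotation']=R.from_euler('xyz',c['rotation'],degrees=True).as_matrix(); /" h.py
python3 - <<'E'
from h import *
for n in('top','side'):
    c=shot(n); print(n, proj(c,[[.5,0,0],[.5,.2,0],[.6,0,0],bot.state()['position']]).round())
E
```

```text
top [[288. 228.]
 [217. 228.]
 [288. 193.]
 [ 43. 340.]]
side [[262. 229.]
 [284. 169.]
 [299. 239.]
 [233.  -1.]]
```

View pics/top0.png

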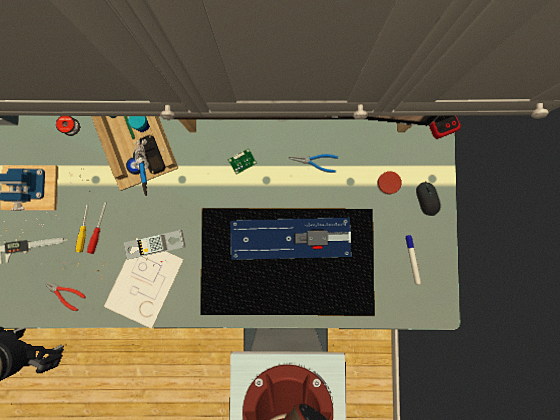

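View pics/side0.png

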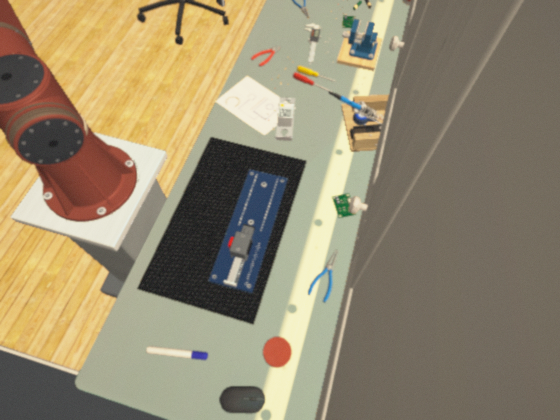

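The top view shows the fixture at columns 231–351, rows 219–259 and the module at about (155,243). The side view shows the fixture at about (248,230) and the module at (287,117). I'll enlarge crops of both.

```bash
python3 - <<'E'
from h import *
t=load('top')['frame'];s=load('side')['frame']
a=cv2.resize(t[212:267,222:362],None,fx=5.7,fy=5.7,interpolation=cv2.INTER_CUBIC)
b=cv2.resize(t[222:264,116:192],None,fx=5.2,fy=5.2,interpolation=cv2.INTER_CUBIC)
c=cv2.resize(s[92:142,262:302],None,fx=5.2,fy=5.2,interpolation=cv2.INTER_CUBIC)
im=np.zeros((600,800,3),np.uint8)
im[:a.shape[0],:a.shape[1]]=a; im[320:320+b.shape[0],:b.shape[1]]=b; im[320:320+c.shape[0],420:420+c.shape[1]]=c
cv2.imwrite('pics/crop1.png',im[:,:,::-1])
print(a.shape,b.shape,c.shape)
E
```

```text
(314, 798, 3) (218, 395, 3) (260, 208, 3)
```

View pics/crop1.png

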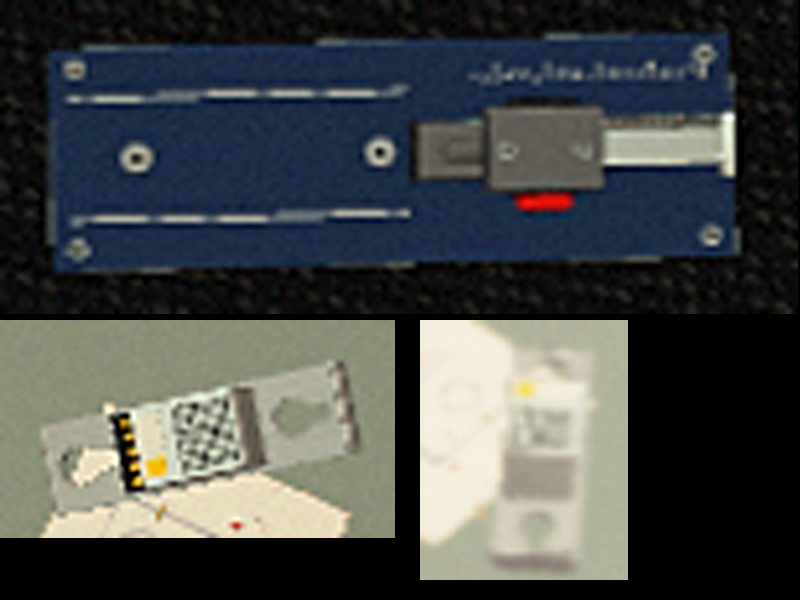

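Crop: screws at about full-frame (246.0,239.6) and (288.4,238.6), red button at (317.5,247.5). Module corners are about (124,243), (127,259), (182,230) and (184,247), with the turned-up end at the right. Now the measurements.

```bash
cat > meas.py <<'E'
from h import *
def blobs(c,mask,box):
    x0,y0,x1,y1=box; m=np.zeros_like(mask); m[y0:y1,x0:x1]=mask[y0:y1,x0:x1]
    n,l,s,ce=cv2.connectedComponentsWithStats(m.astype(np.uint8)); return [(s[i,4],ce[i]) for i in range(1,n) if s[i,4]>4]
def fixture(verbose=1):
    c=load('top'); f=c['frame'].astype(float)
    sc=[]
    for u,v in((246,239.6),(288.4,238.6)):
        x0,y0=int(round(u))-5,int(round(v))-5
        p=f[y0:y0+11,x0:x0+11].mean(2); w=np.clip(p-85,0,None); 
        g=np.mgrid[y0:y0+11,x0:x0+11]; sc.append([(w*g[1]).sum()/w.sum(),(w*g[0]).sum()/w.sum()])
    P=onz(c,sc,.0301)
    return sc,P
def red(n,box):
    c=load(n); f=c['frame'].astype(int); m=(f[...,0]>130)&(f[...,1]<60)&(f[...,2]<70)
    return [(a,p.round(2)) for a,p in blobs(c,m,box)]
E
python3 - <<'E'
from meas import *
sc,P=fixture(); print(np.round(sc,2),P.round(4),np.linalg.norm(P[0]-P[1]))
d=P[0]-P[1]; yaw=np.arctan2(-d[0],d[1]); print('yaw',yaw)
c=load('top'); f=c['frame'].astype(int)
m=((f[...,2]>f[...,0]+25)&(f[...,2]>50)).astype(np.uint8); m[:205]=0;m[270:]=0;m[:,:215]=0;m[:,365:]=0
m=cv2.morphologyEx(m,cv2.MORPH_CLOSE,np.ones((5,5)))
k=max(cv2.findContours(m,0,2)[0],key=cv2.contourArea); W=onz(c,k[:,0],.0186)
r=cv2.minAreaRect((W[:,:2]*1000).astype(np.float32)); print('bed',r)
print('red top',red('top',(300,235,335,260)),'side',red('side',(215,225,260,260)))
for n,b in(('top',(300,235,335,260)),('side',(215,225,260,260))):
    for a,p in red(n,b): print(n,a,onz(load(n),p,.0516).round(4))
cor=[(124.1,243.2),(127.2,258.9)]; print('mod left end',onz(c,cor,.004).round(4)); print('right end',onz(c,[(182.3,230.1),(184.3,247)],.018).round(4))
# case top (white/black): corners from crop
cs=[(116+108/5.2,222+92/5.2),(116+125/5.2,222+172/5.2),(116+238/5.2,222+66/5.2),(116+262/5.2,222+146/5.2)]
print('case px',np.round(cs,1),onz(c,cs,.046).round(4))
E
```

```text
[[245.49 239.33]
 [288.22 238.24]] [[ 0.4676  0.1173  0.0301]
 [ 0.4708 -0.001   0.0301]] 0.11834569528333316
yaw 0.02699794528899599
bed ((470.77691650390625, -5.7852020263671875), (108.29544830322266, 333.5699462890625), 1.480136752128601)
red top [(np.int32(25), array([317.24, 247.08]))] side [(np.int32(25), array([230.08, 241.32]))]
top 25 [[ 0.4472 -0.0792  0.0516]]
side 25 [[ 0.4437 -0.0765  0.0516]]
mod left end [[0.4563 0.4629 0.004 ]
 [0.4122 0.4529 0.004 ]]
right end [[0.4931 0.2958 0.018 ]
 [0.446  0.2893 0.018 ]]
case px [[136.8 239.7]
 [140.  255.1]
 [161.8 234.7]
 [166.4 250.1]] [[0.4666 0.413  0.046 ]
 [0.4248 0.403  0.046 ]
 [0.4802 0.3451 0.046 ]
 [0.4384 0.3316 0.046 ]]
```

```bash
cat > go.py <<'E'
from h import *
def go(p,yaw):
    s=bot.state(); o=s['orientation']; r=R.from_euler('xyz',o,degrees=True)
    t=R.from_euler('xyz',[180,0,yaw],degrees=True)
    print('shift cm',totool(np.array(p)-s['position']).round(2),'turn',(r.inv()*t).as_rotvec().round(3),'from',s['position'].round(4),o.round(2),'clock',s['clock'])
E
python3 -c "
from go import *
go([.4729,-.078,.12],91.5)"
```

```text
shift cm [-46.33 -47.68  11.91] turn [-1.000e-03  0.000e+00  1.122e+00] from [0.2461 0.547  0.2388] [-1.7996e+02 -1.0000e-02  1.5578e+02] clock 0.2
```

```bash
A="" ; python3 -m creep '-46.3 -47.7 11.9 0 0 1.122 0;-46.3 -47.7 11.9 0 0 1.122 0;-46.3 -47.7 11.9 0 0 1.122 0;-46.3 -47.7 11.9 0 0 1.122 0;-46.3 -47.7 11.9 0 0 1.122 0;-46.3 -47.7 11.9 0 0 1.122 0;-46.3 -47.7 11.9 0 0 1.122 0;-46.3 -47.7 11.9 0 0 1.122 0;-46.3 -47.7 11.9 0 0 1.122 0;-46.3 -47.7 11.9 0 0 1.122 0;-46.3 -47.7 11.9 0 0 1.122 0;-46.3 -47.7 11.9 0 0 1.122 0' 20
python3 -c "
from go import *
go([.4729,-.078,.0426],91.5)
save(shot('side'),'s2');save(shot('top'),'t2')
im=np.hstack([cv2.resize(load('side')['frame'][190:300,180:290],(400,400)),cv2.resize(load('top')['frame'][190:290,270:370],(400,400))]);cv2.imwrite('pics/c2.png',im[:,:,::-1])"
```

```text
clock: 1.7
position: [0.4727, -0.0804, 0.1192]
orientation: [-179.9, -0.0, 91.3]
contact_force: [0.8, 1.0, 1.0]
finger_gap: 0.0855
grasp_force: 0.0
shift cm [0.24 0.04 7.66] turn [-0.001 -0.    -0.004] from [ 0.4727 -0.0804  0.1192] [-1.7992e+02 -2.0000e-02  9.1250e+01] clock 1.7
```

View pics/c2.png

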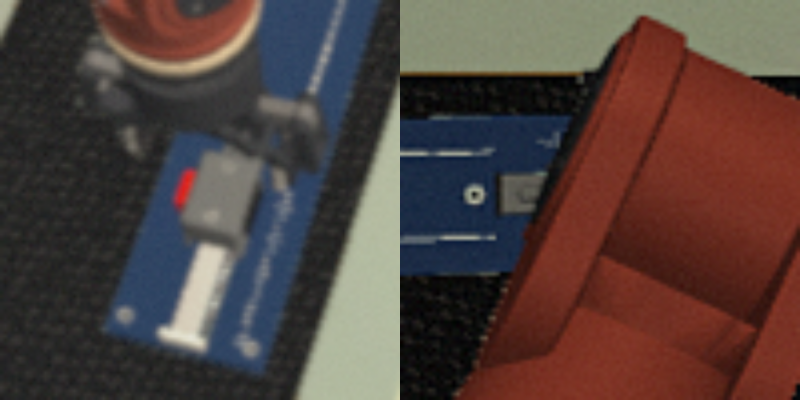

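The side view shows the open fingers straddling the stop, with the red button left of it at about crop (187,190). Descend, then pinch.

```bash
python3 -m creep '0 0 6 0 0 0 0;0 0 7.7 0 0 0 0;0 0 7.7 0 0 0 0;0 0 7.7 0 0 0 0' ; python3 -m creep '0 0 0 0 0 0 160;0 0 0 0 0 0 160;0 0 0 0 0 0 160;0 0 0 0 0 0 160;0 0 0 0 0 0 160;0 0 0 0 0 0 160;0 0 0 0 0 0 160;0 0 0 0 0 0 160' 25
```

```text
clock: 2.3
position: [0.4738, -0.0779, 0.0453]
orientation: [179.9, 0.1, 91.5]
contact_force: [0.5, -0.2, 0.1]
finger_gap: 0.0855
grasp_force: 0.0
clock: 3.3
position: [0.4719, -0.078, 0.0442]
orientation: [-179.9, 0.0, 91.5]
contact_force: [-8.4, 0.1, 9.7]
finger_gap: 0.0452
grasp_force: 25.2
```

```bash
python3 -m creep '-0.7 0 0 0 0 0 160;-1.4 0 0 0 0 0 160;-2.1 0 0 0 0 0 160;-2.7 0 0 0 0 0 160;-3 0 0 0 0 0 160;-3 0 0 0 0 0 160;-3 0 0 0 0 0 160;-3 0 0 0 0 0 160'; python3 -m creep '0 0 0 0 0 0 0;0 0 0 0 0 0 0;0 0 0 0 0 0 0;0 0 0 0 0 0 0'
python3 -m creep '0 0 -6 0 0 0 0;0 0 -10 0 0 0 0;0 0 -10 0 0 0 0;0 0 -10 0 0 0 0'
python3 -c "
from go import *
go([.4531,.370,.10],90+.21*57.3)"
```

```text
clock: 4.3
position: [0.4727, -0.1083, 0.0442]
orientation: [-179.9, 0.1, 91.5]
contact_force: [-9.0, -0.6, 8.4]
finger_gap: 0.0451
grasp_force: 25.0
clock: 4.8
position: [0.4738, -0.1078, 0.0435]
orientation: [180.0, 0.0, 91.5]
contact_force: [-0.4, 0.2, -0.4]
finger_gap: 0.0859
grasp_force: 0.0
clock: 5.3
position: [0.4734, -0.1077, 0.1427]
orientation: [-180.0, -0.0, 91.5]
contact_force: [-0.0, 0.3, -0.7]
finger_gap: 0.0853
grasp_force: 0.0
shift cm [47.8  -0.78  4.28] turn [-0.    -0.    -0.184] from [ 0.4734 -0.1077  0.1427] [-1.7998e+02 -2.0000e-02  9.1490e+01] clock 5.3
```

```bash
python3 -m creep '47.8 -0.8 4.3 0 0 -0.184 0;47.8 -0.8 4.3 0 0 -0.184 0;47.8 -0.8 4.3 0 0 -0.184 0;47.8 -0.8 4.3 0 0 -0.184 0;47.8 -0.8 4.3 0 0 -0.184 0;47.8 -0.8 4.3 0 0 -0.184 0;47.8 -0.8 4.3 0 0 -0.184 0;47.8 -0.8 4.3 0 0 -0.184 0;47.8 -0.8 4.3 0 0 -0.184 0;47.8 -0.8 4.3 0 0 -0.184 0' 
python3 -c "
from go import *
go([.4531,.370,.022],90+.21*57.3)
shot('side');shot('top')
print(proj(load('top'),[[.4531,.370,.046]]),proj(load('side'),[[.4531,.370,.046]]))
im=np.hstack([cv2.resize(load('side')['frame'][70:160,240:330],(400,400),interpolation=2),cv2.resize(load('top')['frame'][190:290,100:200],(400,400),interpolation=2)])
t=cv2.resize(load('top')['frame'][212:267,262:362],(727,400),interpolation=2); im=np.vstack([im,np.zeros((200,800,3),np.uint8)]); im[400:,:364]=cv2.resize(t,(364,200)); cv2.imwrite('pics/c3.png',im[:,:,::-1])"
```

```text
clock: 6.55
position: [0.4523, 0.3692, 0.0989]
orientation: [-179.9, 0.0, 102.0]
contact_force: [0.4, -0.2, 0.5]
finger_gap: 0.0853
grasp_force: 0.0
shift cm [0.07 0.12 7.69] turn [-0.002  0.001  0.   ] from [0.4523 0.3692 0.0989] [-1.7987e+02  5.0000e-02  1.0205e+02] clock 6.55
[[152.42498175 244.64532968]] [[284.9540503  110.46490316]]
```

View pics/c3.png

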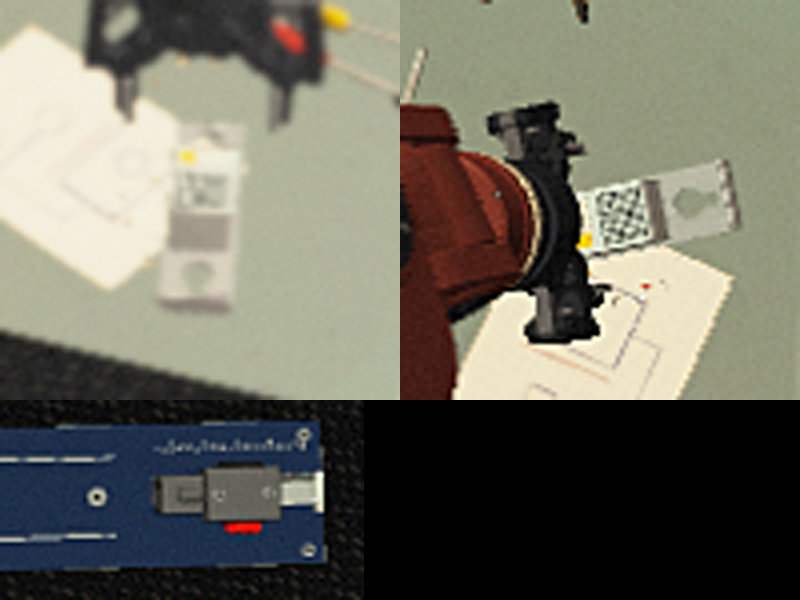

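The fingers straddle the case in both views, and the stop has moved back about 30 mm (nose now at crop (155,495)). Descend and grip.

```bash
python3 -m creep '0 0 5 0 0 0 0;0 0 7.8 0 0 0 0;0 0 7.8 0 0 0 0;0 0 7.8 0 0 0 0;0 0 7.8 0 0 0 160;0 0 7.8 0 0 0 160;0 0 7.8 0 0 0 160;0 0 7.8 0 0 0 160;0 0 7.8 0 0 0 160;0 0 7.8 0 0 0 160' 60; python3 -m creep '0 0 -4 0 0 0 160;0 0 -8 0 0 0 160;0 0 -12 0 0 0 160;0 0 -12 0 0 0 160;0 0 -12 0 0 0 160'
python3 - <<'E'
from go import *
# target: entry 18.? mm to -y of home: case_grip fixture y=80-8-18=54 ; origin (.471,-.009), yaw .027
th=.027; a=np.array([.471,-.009]); d=np.array([-np.sin(th),np.cos(th)])
print(a+.054*d); p=a+.054*d
go([*p,.14],90+np.degrees(th))
E
```

```text
clock: 7.9
position: [0.4536, 0.3702, 0.0234]
orientation: [179.9, -0.0, 102.0]
contact_force: [-1.4, -0.7, 6.1]
finger_gap: 0.0428
grasp_force: 63.5
clock: 8.52
position: [0.4523, 0.3695, 0.1405]
orientation: [-179.9, 0.0, 102.0]
contact_force: [-0.3, -0.2, -4.2]
finger_gap: 0.043
grasp_force: 63.4
[0.46954218 0.04498032]
shift cm [-32.1   -5.08   0.08] turn [-0.002  0.001  0.183] from [0.4523 0.3695 0.1405] [-1.7988e+02  3.0000e-02  1.0204e+02] clock 8.525
```

```bash
python3 -m creep '-32.1 -5.1 0 0 0 0.183 160;-32.1 -5.1 0 0 0 0.183 160;-32.1 -5.1 0 0 0 0.183 160;-32.1 -5.1 0 0 0 0.183 160;-32.1 -5.1 0 0 0 0.183 160;-32.1 -5.1 0 0 0 0.183 160;-32.1 -5.1 2 0 0 0.183 160;-32.1 -5.1 5 0 0 0.183 160;-32.1 -5.1 6.5 0 0 0.183 160;-32.1 -5.1 6.5 0 0 0.183 160;-32.1 -5.1 6.5 0 0 0.183 160;-32.1 -5.1 6.5 0 0 0.183 160'
python3 - <<'E'
from h import *
s=bot.state();print(s['position'],s['orientation'])
shot('side');shot('top')
im=np.zeros((600,800,3),np.uint8)
im[:290,:800]=cv2.resize(load('top')['frame'][205:263,220:380],(800,290),interpolation=2)
im[290:590,:400]=cv2.resize(load('side')['frame'][150:300,190:390][:,:],(400,300),interpolation=2)
im[290:,400:]=cv2.resize(load('side')['frame'][160:238,220:324],(400,310),interpolation=2)
cv2.imwrite('pics/c4.png',im[:,:,::-1])
E
```

```text
clock: 10.02
position: [0.4709, 0.0454, 0.0784]
orientation: [179.9, 0.0, 91.6]
contact_force: [-0.1, -0.2, -4.7]
finger_gap: 0.0436
grasp_force: 63.4
[0.47085572 0.0453558  0.07835949] [1.79899666e+02 1.47263784e-02 9.15638112e+01]
```

View pics/c4.png

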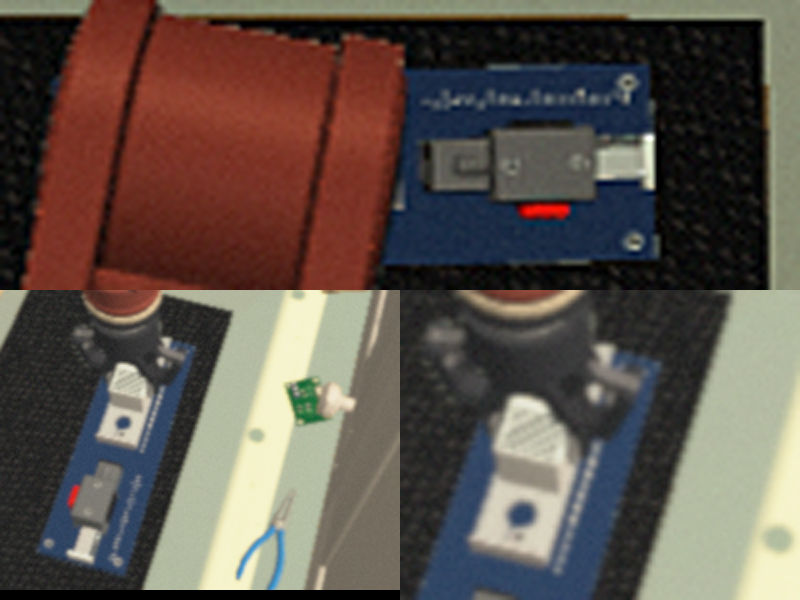

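The side view shows the module level and above the bed, with its right entry hole at crop (522,516), which is side pixel (251.7,216.9). I'll compare that with the prediction from the grasp.

```bash
python3 - <<'E'
from meas import *
c=load('side'); f=c['frame'].astype(int)
s=bot.state(); p=s['position']; th=np.radians(s['orientation'][2]-90); d=np.array([-np.sin(th),np.cos(th)]);x=np.array([np.cos(th),np.sin(th)])
zt=p[2]-.0225+.004
pt=lambda mx,my,z:[*(p[:2]+x*mx+d*(my+.008)),z]
print('pred hole',proj(c,[pt(0,-.054,zt)]),'slot end',proj(c,[pt(0,-.077,zt)]))
print('pred end corners top',proj(c,[pt(-.025,-.086,zt+.014),pt(.025,-.086,zt+.014)]),'bottom',proj(c,[pt(-.025,-.086,zt-.004),pt(.025,-.086,zt-.004)]))
m=(f[...,2]>f[...,0]+20)
for a,q in blobs(c,m,(243,207,262,228)): print(a,q,onz(c,q,zt).round(4))
print('screw right',onz(c,[q for a,q in blobs(c,m,(243,207,262,228))][:1],.0301))
im=cv2.resize(load('side')['frame'][195:245,230:280],(600,600),interpolation=cv2.INTER_CUBIC); cv2.imwrite('pics/c5.png',im[:,:,::-1])
E
```

```text
pred hole [[250.68650601 216.45319673]] slot end [[247.95415864 224.40954692]]
pred end corners top [[236.73432799 222.72642904]
 [256.24854835 227.58117424]] bottom [[237.40849689 225.86146148]
 [256.60648499 230.65380705]]
26 [251.30769231 216.03846154] [[0.4731 0.0008 0.0596]]
9 [260.55555556 224.66666667] [[ 0.5028 -0.0153  0.0596]]
screw right [[0.46657323 0.01440837 0.0301    ]]
```

View pics/c5.png

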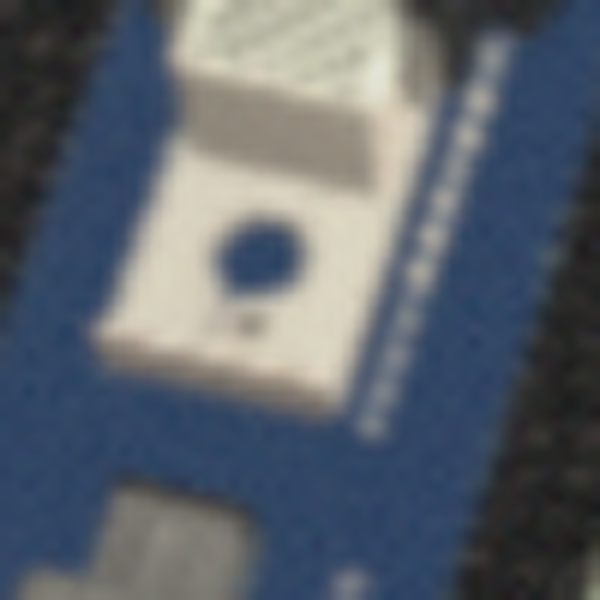

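```bash
python3 - <<'E'
from h import *
c=load('side'); print('screw hex side',onz(c,[(229.5+250.5/12,194.5+322.5/12)],.0301).round(4))
for z in(.0575,.0596): print('hole', onz(c,[(229.5+260/12,194.5+254/12)],z).round(4))
print('end top edge',onz(c,[(229.5+95/12,194.5+333/12),(229.5+340/12,194.5+395/12)],.074).round(4))
E
```

```text
screw hex side [[ 0.4692 -0.0009  0.0301]]
hole [[0.4719 0.0027 0.0575]]
hole [[0.4724 0.0017 0.0596]]
end top edge [[ 0.4491 -0.0319  0.074 ]
 [ 0.5014 -0.0307  0.074 ]]
```

```bash
python3 -m creep '-0.15 -0.05 1.5 0 0 0 160;-0.15 -0.05 1.5 0 0 0 160;-0.15 -0.05 1.5 0 0 0 160;-0.15 -0.05 1.5 0 0 0 160'
python3 - <<'E'
from go import *
go([.4692,.0439,.053],91.55)
shot('side')
c=load('side')
im=cv2.resize(c['frame'][195:245,230:280],(600,600),interpolation=cv2.INTER_CUBIC); cv2.imwrite('pics/c6.png',im[:,:,::-1])
E
```

```text
clock: 10.62
position: [0.4698, 0.0438, 0.0625]
orientation: [180.0, -0.0, 91.5]
contact_force: [0.0, -0.1, -4.9]
finger_gap: 0.0435
grasp_force: 63.4
shift cm [ 0.02 -0.06  0.95] turn [ 0. -0. -0.] from [0.4698 0.0438 0.0625] [179.98  -0.    91.55] clock 10.625
```

View pics/c6.png

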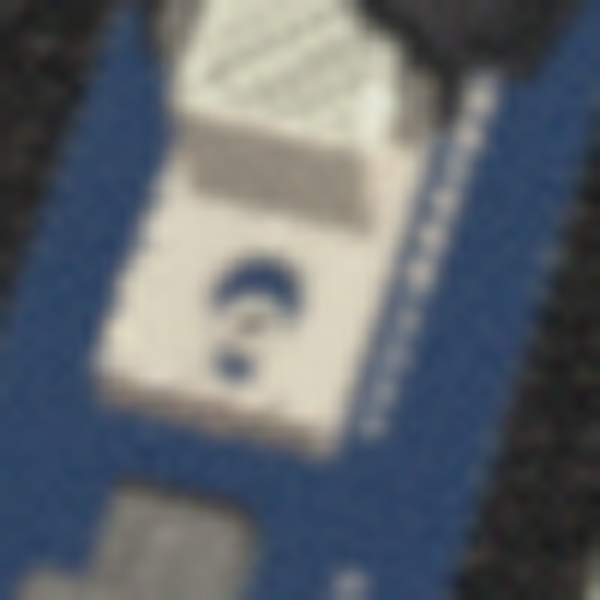

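The screw's hex socket shows at crop (253,322) and the entry hole's centre is near (257,293). I'll cast both at their own heights.

```bash
python3 - <<'E'
from h import *
c=load('side'); q=lambda u,v:(229.5+(u+.5)/12,194.5+(v+.5)/12)
print('screw',onz(c,[q(253,322)],.0301).round(4),'hole',onz(c,[q(257,293)],.044).round(4),'hole width mm',onz(c,[q(212,285),q(303,295)],.044).round(4))
print('end bottom edge mid',onz(c,[q(95,395),q(328,460)],.041).round(4))
E
```

```text
screw [[ 0.4698 -0.0007  0.0301]] hole [[ 4.714e-01 -2.000e-04  4.400e-02]] hole width mm [[ 0.4617 -0.0011  0.044 ]
 [ 0.481   0.0022  0.044 ]]
end bottom edge mid [[ 0.4458 -0.0314  0.041 ]
 [ 0.4976 -0.0315  0.041 ]]
```

```bash
python3 -m creep '-0.05 -0.13 0.3 0 0 0 160;-0.05 -0.13 0.8 0 0 0 160;-0.05 -0.13 1.2 0 0 0 160;-0.05 -0.13 1.5 0 0 0 160;-0.05 -0.13 1.8 0 0 0 160;-0.05 -0.13 1.8 0 0 0 160'; python3 -m creep '0 0 0.1 0 0 0 160;0 0 0.2 0 0 0 160;0 0 0.3 0 0 0 160;0 0 0.3 0 0 0 160;0 0 0.3 0 0 0 160'
```

```text
clock: 11.42
position: [0.4682, 0.0433, 0.044]
orientation: [-180.0, -0.0, 91.5]
contact_force: [-0.1, 0.3, -5.3]
finger_gap: 0.0431
grasp_force: 63.4
clock: 12.05
position: [0.4685, 0.0432, 0.042]
orientation: [180.0, 0.0, 91.5]
contact_force: [-4.8, 0.4, 5.7]
finger_gap: 0.0432
grasp_force: 64.7
```

```bash
python3 -m creep '0 0 0 0 0 0 160;0.3 0 0 0 0 0 160;0.6 0 0 0 0 0 160;0.9 0 0 0 0 0 160;1.2 0 0 0 0 0 160;1.2 0 0 0 0 0 160;1.2 0 0 0 0 0 160'; python3 -m creep '0.3 0 0 0 0 0 160;0.5 0 0 0 0 0 160;0.6 0 0 0 0 0 160;0.6 0 0 0 0 0 160'
```

```text
clock: 12.92
position: [0.4688, 0.0553, 0.042]
orientation: [179.9, 0.0, 91.6]
contact_force: [0.4, -2.0, 5.9]
finger_gap: 0.043
grasp_force: 64.8
clock: 13.42
position: [0.4687, 0.0608, 0.042]
orientation: [179.9, 0.1, 91.5]
contact_force: [0.7, -6.5, 5.8]
finger_gap: 0.043
grasp_force: 64.8
```

```bash
python3 -m creep '0.1 0 0 0 0 0 160;0.1 0 0 0 0 0 160;0.1 0 0 0 0 0 160';python3 -m creep '0.1 0 0 0 0 0 160;0.2 0 0 0 0 0 160;0.2 0 0 0 0 0 160'
```

```text
clock: 13.8
position: [0.4687, 0.061, 0.042]
orientation: [179.9, 0.2, 91.5]
contact_force: [-0.4, -10.5, 4.8]
finger_gap: 0.0431
grasp_force: 64.8
clock: 14.18
position: [0.4688, 0.0613, 0.0421]
orientation: [179.9, 0.4, 91.4]
contact_force: [-0.5, -22.2, 5.1]
finger_gap: 0.0433
grasp_force: 64.8
```

```bash
python3 -m creep '-0.25 0 -0.05 0 0 0 160;-0.25 0 -0.05 0 0 0 160;-0.25 0 -0.05 0 0 0 0;-0.25 0 -0.05 0 0 0 0;-0.25 0 -0.05 0 0 0 0;-0.25 0 -0.05 0 0 0 0'; python3 -m creep '0 0 -6 0 0 0 0;0 0 -10 0 0 0 0;0 0 -12 0 0 0 0;-12 0 -12 0 0 0 0;-17 0 -12 0 0 0 0;-17 0 -12 0 0 0 0;-17 0 -12 0 0 0 0;-17 0 -12 0 0 0 0'
python3 - <<'E'
from go import *
go([.4737,-.108,.0426],91.5)
shot('side');shot('top')
im=np.zeros((600,800,3),np.uint8)
im[:290,:800]=cv2.resize(load('top')['frame'][205:263,220:380],(800,290),interpolation=2)
im[290:,:400]=cv2.resize(load('side')['frame'][160:238,220:324],(400,310),interpolation=2)
cv2.imwrite('pics/c7.png',im[:,:,::-1])
E
```

```text
clock: 14.92
position: [0.4677, 0.0619, 0.0417]
orientation: [-180.0, -0.0, 91.6]
contact_force: [0.2, 1.1, -0.6]
finger_gap: 0.0857
grasp_force: 0.0
clock: 15.92
position: [0.472, -0.1077, 0.161]
orientation: [-179.9, -0.1, 91.5]
contact_force: [0.3, 0.1, 0.6]
finger_gap: 0.0852
grasp_force: 0.0
shift cm [-0.05  0.18 11.84] turn [-0.001 -0.001  0.   ] from [ 0.472  -0.1077  0.161 ] [-1.7993e+02 -7.0000e-02  9.1520e+01] clock 15.925
```

View pics/c7.png

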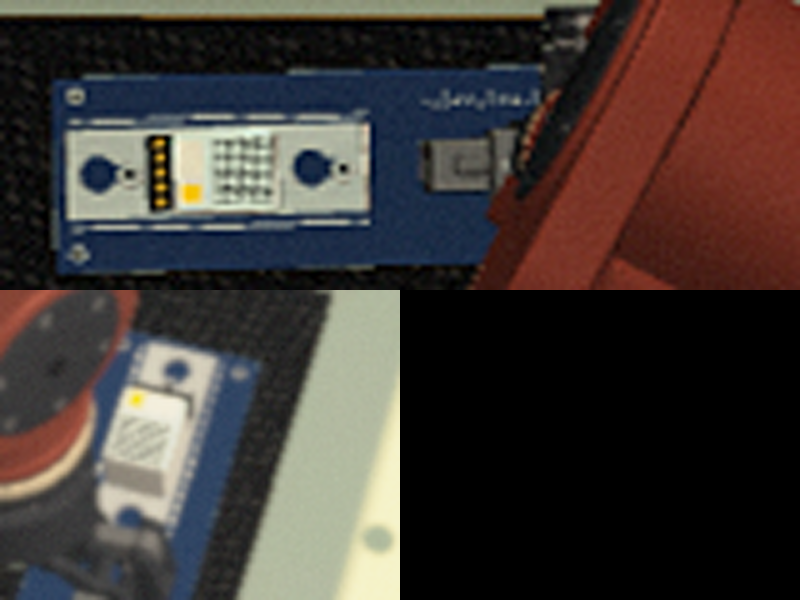

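The top view shows the module flat, with entry holes at crop (98,174) and (313,168), screws at (129,175) and (343,169), and its end at x≈370. I'll check the travel numerically.

```bash
python3 - <<'E'
from h import *
c=load('top'); q=lambda u,v:(219.5+(u+.5)/5,204.5+(v+.5)/5)
f=c['frame'].astype(int)
print('holes',onz(c,[q(98,174),q(313,168)],.0226).round(4)[:,:2],'screws',onz(c,[q(129,175),q(343,169)],.0301).round(4)[:,:2])
print('end top',onz(c,[q(369,168)],.0366).round(4),'left end',onz(c,[q(66,178)],.0226).round(4))
E
```

```text
holes [[0.4673 0.1355]
 [0.4708 0.0156]] screws [[ 0.4668  0.1175]
 [ 0.4703 -0.001 ]]
end top [[ 0.4709 -0.0152  0.0366]] left end [[0.4651 0.1533 0.0226]]
```

The module is home: travel is 17–18 mm and the end is at y=-0.0152, against -0.015 expected. Next, pinch the stop and close it.

```bash
python3 -m creep '0 0.05 6 0 0 0 0;0 0.05 11 0 0 0 0;0 0.05 11.9 0 0 0 0;0 0.05 11.9 0 0 0 0;0 0.05 11.9 0 0 0 0' 25; python3 -m creep '0 0 0 0 0 0 160;0 0 0 0 0 0 160;0 0 0 0 0 0 160;0 0 0 0 0 0 160;0 0 0 0 0 0 160;0 0 0 0 0 0 160;0 0 0 0 0 0 160;0 0 0 0 0 0 160'
```

```text
clock: 16.65
position: [0.4745, -0.1087, 0.0452]
orientation: [179.8, 0.1, 91.6]
contact_force: [0.6, 0.4, 0.5]
finger_gap: 0.0855
grasp_force: 0.0
clock: 17.65
position: [0.4726, -0.1085, 0.0436]
orientation: [-179.9, 0.0, 91.5]
contact_force: [-4.7, -0.2, 8.5]
finger_gap: 0.0451
grasp_force: 26.0
```

```bash
python3 -m creep '0.6 0 0 0 0 0 160;1.2 0 0 0 0 0 160;1.8 0 0 0 0 0 160;2.4 0 0 0 0 0 160;2.8 0 0 0 0 0 160;2.9 0 0 0 0 0 160;2.9 0 0 0 0 0 160;2.9 0 0 0 0 0 160';  python3 -m creep '0.1 0 0 0 0 0 160;0.15 0 0 0 0 0 160;0.15 0 0 0 0 0 160;0.15 0 0 0 0 0 160'
```

```text
clock: 18.65
position: [0.4718, -0.0794, 0.0436]
orientation: [-180.0, 0.0, 91.5]
contact_force: [-5.6, 0.0, 7.8]
finger_gap: 0.0456
grasp_force: 26.2
clock: 19.15
position: [0.4718, -0.0781, 0.0436]
orientation: [-180.0, 0.1, 91.5]
contact_force: [-4.1, 0.0, 8.0]
finger_gap: 0.0455
grasp_force: 26.1
```

```bash
python3 -m creep '0 0 0 0 0 0 0;0 0 0 0 0 0 0;0 0 0 0 0 0 0;0 0 0 0 0 0 0'; python3 -m creep '0 0 -6 0 0 0 0;0 0 -12 0 0 0 0;0 0 -16 0 0 0 0;-8 0 -16 0 0 0 0;-16 0 -16 0 0 0 0;-22 0 -16 0 0 0 0;-28 0 -16 0 0 0 0;-28 0 -16 0 0 0 0;-28 0 -16 0 0 0 0;-28 0 -16 0 0 0 0'
python3 - <<'E'
from h import *
shot('side');shot('top')
im=np.zeros((600,800,3),np.uint8)
im[:290,:800]=cv2.resize(load('top')['frame'][205:263,220:380],(800,290),interpolation=2)
im[290:,:400]=cv2.resize(load('side')['frame'][180:258,210:314],(400,310),interpolation=2)
cv2.imwrite('pics/c8.png',im[:,:,::-1])
E
```

```text
clock: 19.65
position: [0.4724, -0.0778, 0.043]
orientation: [180.0, 0.0, 91.5]
contact_force: [0.8, 0.6, 0.3]
finger_gap: 0.0856
grasp_force: 0.0
clock: 20.9
position: [0.4797, -0.3569, 0.2027]
orientation: [-180.0, -0.0, 91.6]
contact_force: [-0.2, -0.1, -0.1]
finger_gap: 0.0851
grasp_force: 0.0
```

View pics/c8.png

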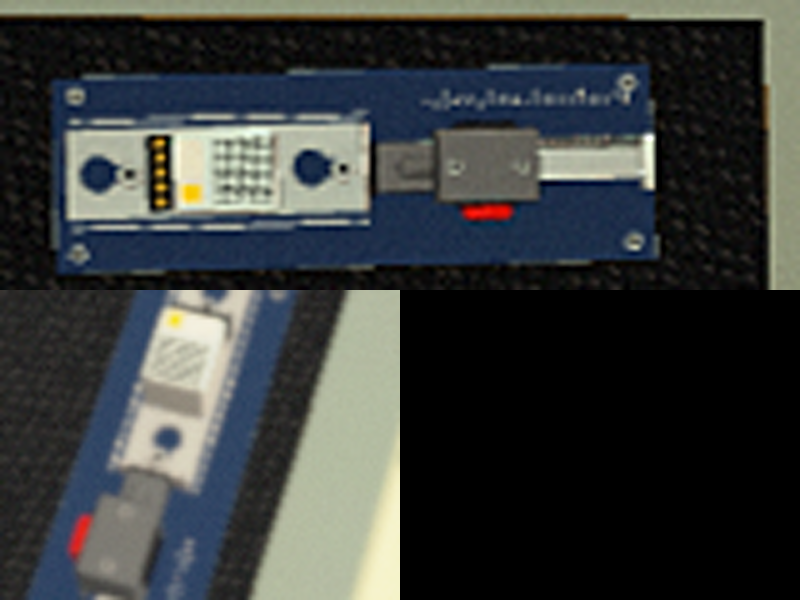

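The nose is against the turned-up end (about x=372 in the crop), and the button is out at (488,212). I'll confirm the button is back at its starting pixel, then hand in.

```bash
python3 - <<'E'
from meas import *
r=red('top',(300,235,335,260)); print(r)
if r and abs(r[0][1]-[317.24,247.08]).max()<.6: print(job.finish_job())
E
```

```text
[(np.int32(26), array([317.15, 247.04]))]
the job is handed in; nothing more can be done
None
```

I mounted the power module home on both screws, locked the stop against its turned-up end with the button sprung out, and handed the job in at about 21 s; the pictures confirm this, but no verdict came back.

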